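# Hold the bun scanner's barrel down in its sprung V cradle

## Robot

A 6-joint arm with a two-finger parallel gripper is mounted at the origin on the work surface. World frame = base frame: x ahead of the robot, y to its left, z up, the work surface at z = 0. Lengths are in m, angles in rad, forces in N, time in s.
With the tool pointing down it reaches from about 0.35 to 0.875 m from the base axis. Payload 4.2 kg.
Tool frame: the origin (TCP) lies midway between the tips of the shut fingers; the grasp point (between the pads) lies 19 mm behind it; z points along the fingers, y is the line along which they close (so a half turn about z gives the same grasp; the last joint's range is limited). The gripper opens to 87 mm and grips with 3 to 60 N. Pads are 19 mm wide; open, the fingers measure 117 mm over their backs; the gripper's body (75 mm by 190 mm) begins 51 mm behind the grasp point.
Start: joints at [1.498, 0.385, 0.008, 0, -1.194, -0.259], TCP at [0.204, 0.591, 0.223] pointing down, gripper open.
Joint ranges: [-3.14, 3.14], [-1.21, 2.06], [-1.07, 1.41], [-3.16, 2.05], [-2.99, -0.16], [-3.1, 3.1]. Speed limits (rad/s): [2.79, 2.79, 3.14, 3.14, 3.14, 3.14].

## Interface

Orientations are given as a unit quaternion [w, x, y, z].
In Python, from workcell import get_state, read_camera, ctrl gives the robot as it stands.
- The arm moves only by the tool drive_tool, never from a script. Its argument "increments" is a list that holds one entry, the list of rows, each a list of 5 numbers: the finger opening in cm, from 0 to 8.7, then the shift along the tool's x, y, z in cm, then the turn about the tool's z in units of 5 degrees (1.0 is 5 degrees). In form: [[[jaw, x, y, z, twist], ...]]. A call has 1 to 5 rows; each row is the pose to reach, as a shift and turn from the pose commanded when the call began, along the tool's axes at that moment; what a row does not reach only later rows make up. A row lasts 1/12 s, in which the tool goes at most 41.7 mm and 7.16 degrees, less where a joint would pass 70% of its speed; a pose out of reach is approached as far as the arm can. A call with a gripper value outside its range is refused whole. The fingers move at their own pace and stop on an object; "squeeze" is the grip in N (left out, the last holds). Time passes only in rows, so rows that repeat a pose let the fingers close. It gives the time, the measured TCP pose, the force, the opening and the grip force at its end, in the units of the state.
- get_state(): the state, without advancing time (a new reading comes with each control period).
- read_camera(name): name is "scene" or "side" or "wrist"; returns a dict with "image" (384x512x3 uint8, red, green, blue), "depth" (384x512 float32, m along the optical axis (not along the pixel's ray), 0 where there is no reading), "K" (3x3 intrinsics, pixels), "k1" (the pictures are not rectified: a ray, as slopes to the right and down, at radius r is drawn at 1 + k1 r^2 times it, then the intrinsics apply), "origin" and "orientation" of the camera in the world; the wrist camera has in their place "T_tool_cam" (4x4, takes a point from camera to tool coordinates, whose origin is the TCP and whose axes are the flange's). Camera axes: x right, y up, looking along -z (the intrinsics and any distortion apply to the point x, -y, -z); pixel columns grow to the right and rows downward; lengths in m; the calibration is good to about 2 mm. A picture is of the moment at which its call begins: read the wrist's pose just before it.
- ctrl.finish_job(): hands the job in; it is judged then, once.
The state is a dict: "t": time; "q": joint angles; "qvel": joint speeds; "joint_torque": joint torques, N m; "tcp_pos": TCP position; "orientation": TCP orientation; "force": force on the tool from outside, world axes, zero at the start; "torque": the same for the moment, N m; "grip_width": finger opening in m; "grasp_force": force on a finger pad.
Only numpy, scipy, OpenCV 4.12 (cv2) and the standard library are available. Lean on these libraries where they do the work, as an engineer would, in place of code of your own. Each camera call takes 0.05 s, during which the arm holds its last target. There are 200 camera calls.

## Task

Pick the bun-line scanner's lens barrel up off its white notched rest and lay it in the V of the alignment fixture, centred along the V, with its glass lens end looking at the upright mirror post. Press it squarely and evenly down, so that both sides of the V carry it and the sprung cradle sinks about half of its 14 mm travel, never right to the bottom, and finish while still holding it pressed down like that, so that the band clamp could be fitted. Do not let the barrel fall to the bench and leave the clamp, the screwdriver and the buns alone.

Things in the scene. Friction and masses are not known exactly. Their poses are not given: they have to be found in the camera images.
- barrel_center (a point): Middle of the lens barrel, on its axis. Black cylinder, 32 mm diameter, 130 mm long, about 0.25 kg: glass lens and 8 mm steel band at one end, thin connector stub (16 mm diameter, 15 mm long) beyond the other. x axis: along the barrel to the lens end; it may be rolled about x. Starts level in the rest, axis 46.5 mm above the bench; grip it across its diameter at the middle, from above.
- barrel_lens (a point): Centre of the barrel's glass lens face, on its axis 65 mm from the barrel's centre.
- rest: Fixed white rest: base 130 x 80 x 8 mm with two cross boards 12 mm thick, 34 mm high, 45 mm either side of its middle (78 mm clear between them), each with a 20 mm wide square notch in which the barrel lies. Origin: centre of the underside, on the bench; x axis along the barrel lying in it (towards its lens), z up.
- fixture: Fixed alignment fixture: grey plate 260 x 110 x 12 mm with the sprung cradle on it and, at its +x end, an upright mirror post 50 mm wide, its top 110 mm above the bench, its face 149 mm from the origin, bearing a round white mirror 38 mm across. Origin: on the bench under the middle of the V; x axis along the V to the mirror post, z up.
- v_seat (a point): Where the barrel's centre lies when seated and centred; on the cradle, 85 mm above the bench when up. x along the V to the mirror post, y across, z up. The V: two saddles, each 20 mm long, 38 mm either side of here, 56 mm clear gap between for fingers (cross bar 45 mm below this point). Sides at 45 degrees, V bottom 22.6 mm below, tops level with this point; 57 mm wide overall.
- cradle (a joint): How far the sprung cradle is pressed down: 0 = up, 0.014 m = bottomed. It stays up under the barrel's weight alone; the spring gives from about 5 N of load on the V (barrel's weight included), then 0.8 N per mm. If the hand pushes the barrel sideways while pressing, one side of the V takes the load and the other goes slack.
- band_clamp: Bystander: loose steel band clamp ring, 46 mm across, 14 mm high, lying flat. Origin: centre of the underside.
- driver: Bystander: loose screwdriver, 190 mm long, lying on the bench. Origin near its middle, underside; x axis along it to the tip.
- bun0: Bystander: bread bun, 76 mm across, 42 mm high, in the cream grid tray at the far edge of the bench (tray 26 mm high). Origin: centre of the underside.
- bun1: Bystander: a second bun like the first, in the same tray.

How it is judged:
On the way:
1. the barrel is lifted clear of the rest (z of barrel_center in the frame of rest above 0.07 m), for 0.1 s.
At the end, for the whole second after the job is handed in: Barrel seated in the V (2 mm across, 2.5 mm in height, 0.04 rad; centred within 12 mm along), lens to the mirror post, still, the fingers touching it with over 2 N, over 1.5 N of contact on each side of the V (on a saddle of that side), and the cradle held 3.5 to 10.5 mm down (value of joint cradle between 0.0035 and 0.0105 m and (contact force between barrel and cradle_c0 above 1.5 N or contact force between barrel and cradle_c1 above 1.5 N) and (contact force between barrel and cradle_c2 above 1.5 N or contact force between barrel and cradle_c3 above 1.5 N) and angle between the x axis of barrel_center and the x axis of v_seat, either way round below 0.04 rad and x of barrel_lens in the frame of v_seat between 0.053 and 0.077 m and y of barrel_center in the frame of v_seat between -0.002 and 0.002 m and z of barrel_center in the frame of v_seat between -0.0025 and 0.002 m and contact force between the fingers and barrel above 2 N and linear speed of barrel below 0.02 m/s); the arm keeps its last pose, push and grip.
It fails at once if the cradle is pressed to the bottom (value of joint cradle above 0.0132 m).
It fails at once if the barrel falls to the bench (height (world z) of barrel_center below 0.035 m).
It fails at once if the band clamp, the screwdriver or a bun is disturbed (moved more than 30 mm) (distance of any of band_clamp, driver, bun0, bun1 from where it was at the start of the episode above 0.03 m).
It also fails if it takes over 48 s, if anything falls off the work surface, if the arm or the gripper's body presses on something with over 40 N, if the wrist force passes 120 N, or if a joint passes its speed limit or range.

## Working session

There is one attempt and no reset: what is moved stays moved. The work goes in short steps, Python scripts to look and compute and a tool call to move; the robot and the scene stay as the last step left them, time stands still between calls to the robot, and variables do not carry over. Pictures are saved under pics/ and viewed, at most 10 in all, crops included, and the job is handed in when it is done.

Besides the shell and the picture viewer there is one more tool, called as name(argument=value, ...) on one line, values as JSON. drive_tool: Moves the arm, as the interface text tells. Its arguments: {"type":"object","properties":{"increments":{"type":"array"},"squeeze":{"type":"number"}},"required":["increments"]}

```bash
mkdir -p pics
cat > h.py <<'E'
import numpy as np, cv2
from scipy.spatial.transform import Rotation as R
from workcell import get_state, read_camera, ctrl
def rot(q): return R.from_quat([q[1],q[2],q[3],q[0]]).as_matrix()
def snap(name,fn):
    s=get_state(); c=read_camera(name); c=dict(c)
    if 'T_tool_cam' in c:
        T=np.eye(4); T[:3,:3]=rot(s['orientation']); T[:3,3]=s['tcp_pos']; c['T']=T@np.array(c['T_tool_cam'])
    else:
        T=np.eye(4); T[:3,:3]=rot(c['orientation']); T[:3,3]=c['origin']; c['T']=T
    cv2.imwrite(f'pics/{fn}.png',c['image'][:,:,::-1]); np.save(f'pics/{fn}.npy',c,allow_pickle=True); return c
def load(fn): return np.load(f'pics/{fn}.npy',allow_pickle=True).item()
def rays(c,uv):
    K=np.array(c['K']); k=float(c['k1'])
    p=cv2.undistortPoints(np.array(uv,float).reshape(-1,1,2),K,np.array([k,0,0,0.])).reshape(-1,2)
    return np.c_[p[:,0],-p[:,1],-np.ones(len(p))]
def atz(c,uv,z):
    d=rays(c,uv)@c['T'][:3,:3].T; o=c['T'][:3,3]; return o+d*((z-o[2])/d[:,2])[:,None]
def bydepth(c,uv):
    d=rays(c,uv); D=np.array([c['depth'][int(round(v)),int(round(u))] for u,v in uv])
    return (d*D[:,None])@c['T'][:3,:3].T+c['T'][:3,3]
def cloud(c):
    v,u=np.mgrid[0:384,0:512]; uv=np.c_[u.ravel(),v.ravel()]; return bydepth(c,uv).reshape(384,512,3)
E
python3 - <<'E'
from h import *
a=snap('scene','s0');b=snap('side','d0');w=snap('wrist','w0')
for c in(a,b,w): print(c['T'].round(3),c['K'],c['k1'])
cv2.imwrite('pics/sd.png',np.vstack([cv2.resize(x['image'][:,:,::-1],(400,300)) for x in (b,w)]))
print(get_state())
E
```

```text
[[ 0.09  -0.837  0.54   1.241]
 [ 0.996  0.073 -0.052  0.019]
 [ 0.004  0.543  0.84   1.088]
 [ 0.     0.     0.     1.   ]] [[471.77786642   0.         255.36524399]
 [  0.         471.77786642 198.00719165]
 [  0.           0.           1.        ]] -0.15804238036708484
[[ 0.828  0.309 -0.468  0.109]
 [-0.561  0.478 -0.676 -0.639]
 [ 0.015  0.822  0.569  0.715]
 [ 0.     0.     0.     1.   ]] [[431.26168819   0.         254.79717521]
 [  0.         431.26168819 194.8507156 ]
 [  0.           0.           1.        ]] -0.08637065716405001
[[-0.326  0.913  0.245  0.269]
 [-0.945 -0.315 -0.083  0.568]
 [ 0.002 -0.259  0.966  0.384]
 [ 0.     0.     0.     1.   ]] [[310.44019966   0.         258.35594405]
 [  0.         310.44019966 197.73458282]
 [  0.           0.           1.        ]] -0.05084047032500177
{'t': 0.15, 'q': array([ 1.49756440e+00,  3.85417713e-01,  6.93235074e-03, -3.30656967e-04,
       -1.19403210e+00, -2.58618123e-01]), 'qvel': array([-0.00081393, -0.00282359,  0.00444726,  0.00185933, -0.00071321,
       -0.00060557]), 'joint_torque': array([-5.42504938e-05, -3.91052020e+01,  1.87587100e+01,  4.22237948e+00,
        1.23885978e-02, -1.35934388e-04]), 'tcp_pos': array([0.20345361, 0.59046894, 0.22168836]), 'orientation': array([ 8.71099935e-04,  9.86255549e-01, -1.65224779e-01, -7.33655157e-05]), 'force': array([ 0.54978308, -0.78160644, -0.15838586]), 'torque': array([-0.01291901,  0.01779175,  0.00520989]), 'grasp_force': 0.0, 'grip_width': 0.0872723505154103}
```

View pics/s0.png

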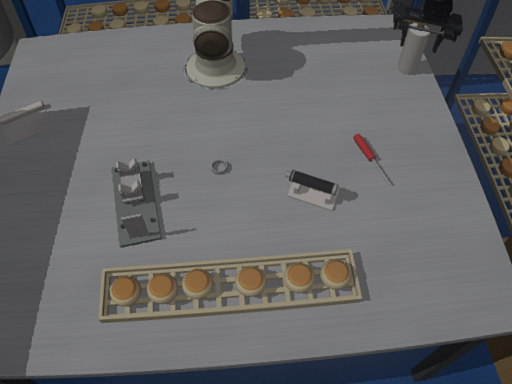

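View pics/sd.png

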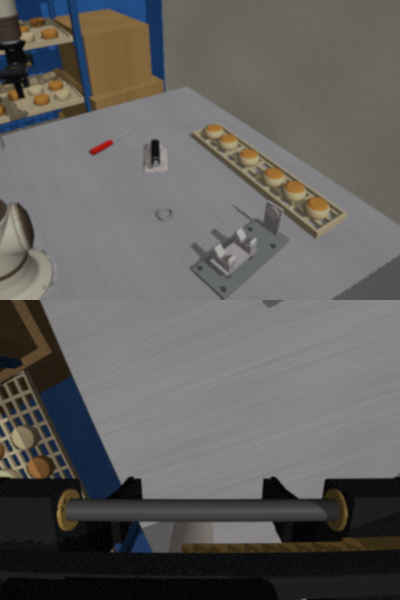

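The scene view shows the barrel on its rest at about (313,184) and the fixture at (137,200), with the mirror post near (133,225). The clamp is at (220,167) and the driver at (373,158). I'll enlarge both work areas.

Run:
```python
from h import *
a=load('s0');im=a['image'][:,:,::-1]
A=cv2.resize(im[160:220,275:350],(750,600),interpolation=cv2.INTER_CUBIC)
B=cv2.resize(im[150:250,100:170],(420,600),interpolation=cv2.INTER_CUBIC)
A=cv2.resize(im[165:215,280:345],None,fx=5.8,fy=5.8,interpolation=cv2.INTER_CUBIC)
o=np.zeros((600,800,3),np.uint8);o[:,:420]=B;o[:A.shape[0],422:422+A.shape[1]]=A[:,:378]
cv2.imwrite('pics/crop1.png',o)
P=cloud(a)
# dark barrel points
g=im.max(2).astype(int)
m=np.zeros(g.shape,bool);m[165:205,280:345]=g[165:205,280:345]<60
m&=P[...,2]>0.045
q=P[m];print(len(q),q.mean(0),q[:,2].max())
(cx,cy),(w,h),an=cv2.minAreaRect(q[:,:2].astype(np.float32));print(cx,cy,w,h,an)
# fixture heights
r=P[150:250,100:170]
print(np.histogram(r[...,2],bins=np.arange(-.01,.13,.01)))
```

```text
433 [0.54053998 0.23864724 0.05921702] 1.0883370642788548
0.882790744304657 0.16226445138454437 0.12293904274702072 0.7615562081336975 77.43666076660156
(array([2228, 1902, 1537,   55,  243,  212,  156,  183,  186,  134,   42,
         67,   19,    0]), array([-0.01,  0.  ,  0.01,  0.02,  0.03,  0.04,  0.05,  0.06,  0.07,
        0.08,  0.09,  0.1 ,  0.11,  0.12,  0.13]))
```

View pics/crop1.png

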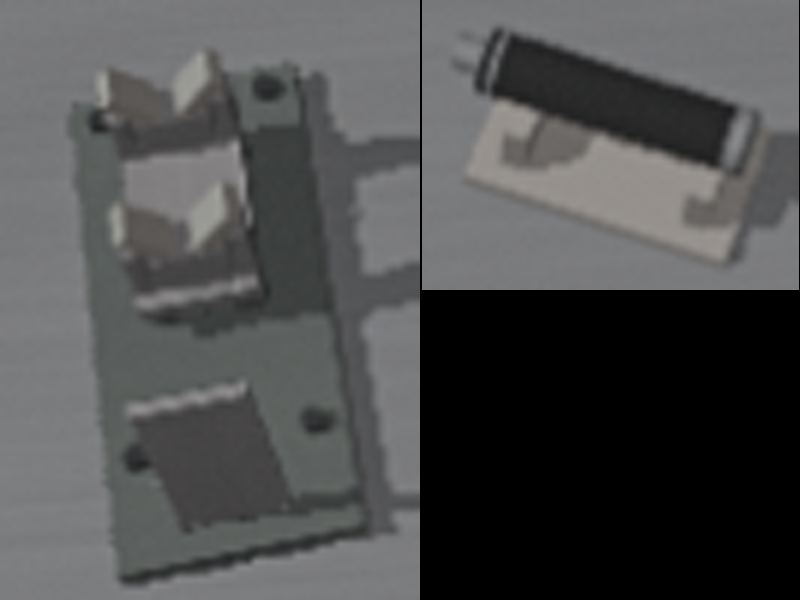

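The crop shows the lens end with its steel band on the right, at about (745,140), and the stub on the left. The mirror post is on the near end of the fixture. I'll measure both now.

Run:
```python
from h import *
a=load('s0')
f=lambda L:[(100+x/6,150+y/6) for x,y in L]
g=lambda L:[(280+(x-422)/5.8,165+y/5.8) for x,y in L]
p=atz(a,f([(75,105),(298,66),(362,527),(121,573)]),.012);print(p.round(4),np.linalg.norm(p-np.roll(p,-1,0),axis=1))
fx=p[2]+p[3]-p[0]-p[1];fa=np.arctan2(fx[1],fx[0]);print('fix c',p.mean(0),np.degrees(fa))
t=atz(a,f([(105,72),(212,52),(118,206),(226,185)]),.085);print('saddle tops',t.round(4),t.mean(0))
m=atz(a,f([(127,410),(247,388)]),.11);print('mirror top',m.round(4))
# barrel silhouette: axis midline, approx at axis height
b=atz(a,g([(482,60),(748,140)]),.0465);print('barrel ends',b.round(4),b.mean(0),np.linalg.norm(b[1]-b[0]),np.degrees(np.arctan2(*(b[1]-b[0])[[1,0]])))
r=atz(a,g([(466,178),(735,262)]),.008);print('rest near edge',r.round(4),np.linalg.norm(r[1]-r[0]),np.degrees(np.arctan2(*(r[1]-r[0])[[1,0]])),r.mean(0))
d=r[1]-r[0];n=np.array([-d[1],d[0],0])/np.linalg.norm(d);print('rest ctr',r.mean(0)+.04*n)
q=cloud(a)[165:205,280:345].reshape(-1,3);q=q[(q[:,2]>.05)&(q[:,2]<.075)];print(len(q));(c,s,an)=cv2.minAreaRect(q[:,:2].astype(np.float32));print(c,s,an)
print(rot(get_state()['orientation']).round(3))
c=atz(a,[(220,167),(373,158)],.01);print('clamp,driver',c)
```

```text
[[ 0.4091 -0.3134  0.012 ]
 [ 0.3958 -0.2058  0.012 ]
 [ 0.6499 -0.1698  0.012 ]
 [ 0.664  -0.2744  0.012 ]] [0.10848695 0.25663572 0.10555819 0.25786983]
fix c [ 0.52971004 -0.24084287  0.012     ] 8.379682378918263
saddle tops [[ 0.4482 -0.2785  0.085 ]
 [ 0.4414 -0.2301  0.085 ]
 [ 0.5227 -0.2673  0.085 ]
 [ 0.5158 -0.22    0.085 ]] [ 0.48201302 -0.24894807  0.085     ]
mirror top [[ 0.6422 -0.2497  0.11  ]
 [ 0.6359 -0.2007  0.11  ]]
barrel ends [[0.5064 0.1858 0.0465]
 [0.5618 0.3026 0.0465]] [0.53407895 0.24418548 0.0465    ] 0.12930172929932526 64.61146308745778
rest near edge [[0.5465 0.1754 0.008 ]
 [0.6037 0.2945 0.008 ]] 0.1320466982092349 64.3437132126953 [0.57510182 0.23496262 0.008     ]
rest ctr [0.53904551 0.25228148 0.008     ]
471
(0.533096432685852, 0.23727679252624512) (0.1444723904132843, 0.0334559790790081) 61.991600036621094
[[ 0.945 -0.326 -0.   ]
 [-0.326 -0.945 -0.002]
 [ 0.     0.002 -1.   ]]
clamp,driver [[ 0.43428038 -0.00405444  0.01      ]
 [ 0.43910591  0.44115751  0.01      ]]
```

drive_tool(increments=[[[8.7, 2.8, 1.5, 0, 1.28], [8.7, 5.6, 3.0, 0, 2.56], [8.7, 8.4, 4.4, 0, 3.84], [8.7, 11.2, 5.9, 0, 5.12], [8.7, 14, 7.3, 0, 6.4]]])

```text
t: 0.57
tcp_pos: [0.3127, 0.4749, 0.2222]
orientation: [0.0, 0.901, -0.433, -0.0]
force: [0.9, 0.0, 0.8]
grip_width: 0.0872
grasp_force: 0.0
```

drive_tool(increments=[[[8.7, 3.2, -0.3, 0, 1.28], [8.7, 6.4, -0.5, 0, 2.56], [8.7, 9.6, -0.8, 0, 3.84], [8.7, 12.8, -1.0, 0, 5.12], [8.7, 16, -1.3, 0, 6.4]]])

```text
t: 0.98
tcp_pos: [0.4235, 0.3586, 0.2224]
orientation: [0.0, 0.747, -0.665, -0.0]
force: [0.7, 0.4, -0.2]
grip_width: 0.0872
grasp_force: 0.0
```

drive_tool(increments=[[[8.7, 1, -1.9, 0, 1.3], [8.7, 2.0, -3.8, 0, 2.6], [8.7, 3.0, -5.7, 0, 3.9], [8.7, 4.0, -7.6, 0, 5.2], [8.7, 5.0, -9.6, 0, 6.5]]])

```text
t: 1.4
tcp_pos: [0.525, 0.3214, 0.2222]
orientation: [-0.0, -0.531, 0.847, 0.0]
force: [-0.6, 0.0, 0.7]
grip_width: 0.0872
grasp_force: 0.0
```

drive_tool(increments=[[[8.7, 0, 0, 0, 0], [8.7, 0, 0, 0, 0]]])

```text
t: 1.57
tcp_pos: [0.5247, 0.3214, 0.2216]
orientation: [-0.001, -0.533, 0.846, -0.0]
force: [-1.0, -0.5, -0.1]
grip_width: 0.0873
grasp_force: 0.0
```

Run:
```python
from h import *
w=snap('wrist','w1');s=get_state();print(s['t'],s['tcp_pos'],s['q'].round(3),rot(s['orientation']).round(3))
cv2.imwrite('pics/w1b.png',cv2.resize(w['image'][:,:,::-1],(800,600),interpolation=cv2.INTER_CUBIC))
```

```text
1.6167 [0.5240752  0.32181522 0.22186691] [ 0.813  0.369 -0.018 -0.    -1.185 -1.258] [[-0.43  -0.903 -0.001]
 [-0.903  0.43  -0.001]
 [ 0.001  0.001 -1.   ]]
```

View pics/w1b.png

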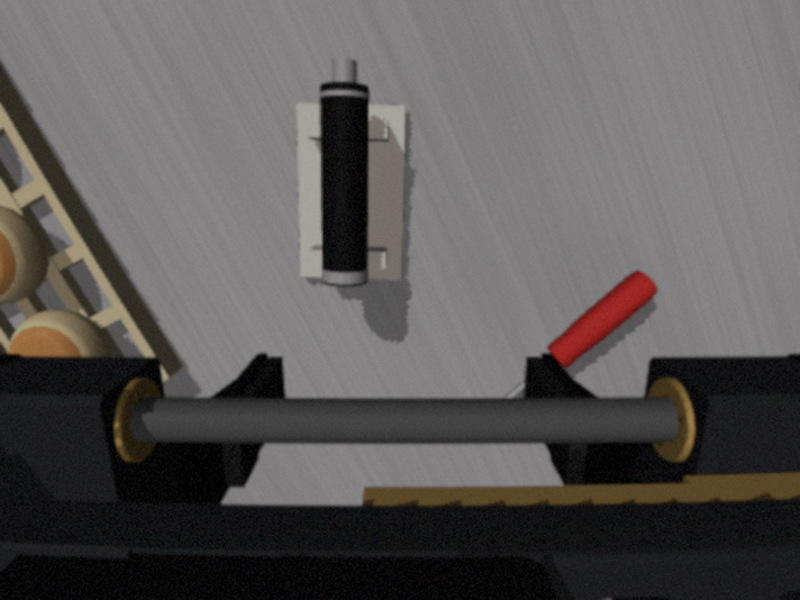

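The wrist view shows the barrel upright. Its axis runs from about (344,88) at the stub end to (344,283) at the lens end, in 800-wide pixels, and the fingers are clear of it.

Run:
```python
from h import *
w=load('w1');k=1.5625
s=np.array([0.5240752,0.32181522,0.22186691]);M=rot([-0.001,-.533,.846,0])
print(w['T'][:3,3])
b=atz(w,[(344/k,87/k),(344.5/k,281/k)],.050);c=b.mean(0)
print(b.round(4),c,np.linalg.norm(b[1]-b[0]),'dir',np.degrees(np.arctan2(*(b[1]-b[0])[[1,0]])))
print('width',np.linalg.norm(np.diff(atz(w,[(321/k,180/k),(368/k,180/k)],.048),axis=0)))
e=atz(w,[(299/k,277/k),(401/k,277/k),(406/k,106/k),(297/k,104/k)],.008);print('rest',e.round(4),e.mean(0),np.linalg.norm(e-np.roll(e,-1,0),axis=1))
print('tool axes deltas',M.T@(c-s),'x yaw',np.degrees(np.arctan2(M[1,0],M[0,0])))
q=cloud(w)[50:185,195:245].reshape(-1,3);q=q[(q[:,2]>.055)&(q[:,2]<.075)];print(len(q),q[:,2].max(),q.mean(0))
```

```text
[0.49275692 0.25767379 0.38442184]
[[0.502  0.1885 0.05  ]
 [0.5599 0.3019 0.05  ]] [0.53091551 0.24521227 0.05      ] 0.1273023763745291 dir 62.95945224633026
width 0.03167811389844636
rest [[0.5993 0.289  0.008 ]
 [0.5265 0.3239 0.008 ]
 [0.4683 0.211  0.008 ]
 [0.5393 0.1752 0.008 ]] [0.53338231 0.24977113 0.008     ] [0.08070916 0.12696162 0.07952811 0.12866466]
tool axes deltas [ 0.06585282 -0.03942367  0.17193666] x yaw -115.57615357306332
3373 0.06474057647014597 [0.52927409 0.24260495 0.06043195]
```

drive_tool(increments=[[[8.7, 2.2, -1.3, 2, 0.3], [8.7, 4.4, -2.6, 4, 0.3], [8.7, 6.6, -3.9, 6.5, 0.3], [8.7, 6.6, -3.9, 9, 0.3], [8.7, 6.6, -3.9, 11, 0.3]]])

```text
t: 2.03
tcp_pos: [0.5295, 0.2446, 0.1113]
orientation: [-0.001, -0.523, 0.853, 0.0]
force: [0.8, 0.4, 0.1]
grip_width: 0.0872
grasp_force: 0.0
```

Run:
```python
from h import *
w=snap('wrist','w2');s=get_state();M=rot(s['orientation']);print(s['t'],s['tcp_pos'],s['force'],M.round(3))
print('delta in tool',M.T@(np.array([.5315,.2455,.0275])-s['tcp_pos']))
print('tcp pixel check', w['T'][:3,3])
cv2.imwrite('pics/w2b.png',cv2.resize(w['image'][:,:,::-1],(800,600),interpolation=cv2.INTER_CUBIC))
```

```text
2.0833 [0.52736483 0.24384402 0.10722618] [-0.26263145  0.44377959 -2.68885935] [[-0.454 -0.891 -0.008]
 [-0.891  0.454 -0.004]
 [ 0.007  0.005 -1.   ]]
delta in tool [-0.00393679 -0.00333894  0.0796835 ]
tcp pixel check [0.49598221 0.18153889 0.27412101]
```

View pics/w2b.png

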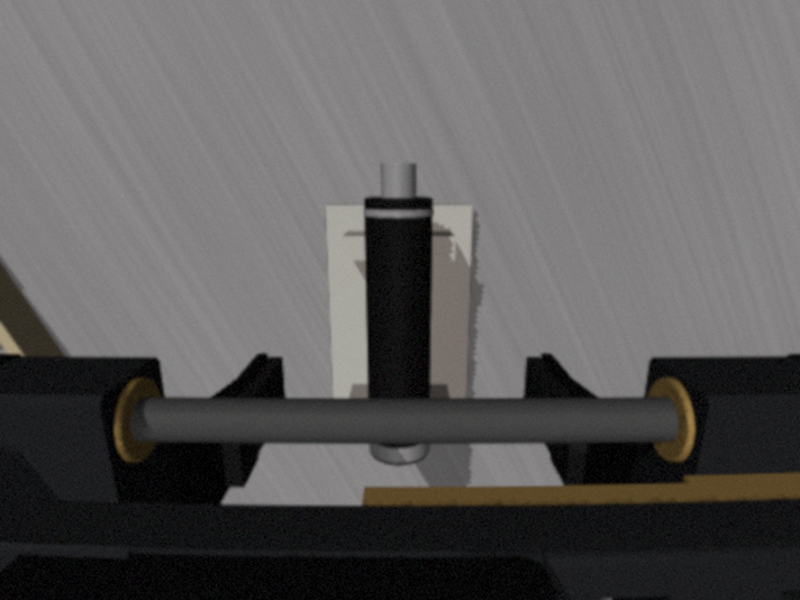

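The barrel is centred between the fingers to within 2 or 3 mm and lines up with the tool. I'm descending now.

drive_tool(increments=[[[8.7, 0, -0.2, 2.5, 0], [8.7, 0, -0.2, 5, 0], [8.7, 0, -0.2, 7, 0], [8.7, 0, -0.2, 8.4, 0], [8.7, 0, -0.2, 8.4, 0]]])

```text
t: 2.5
tcp_pos: [0.5305, 0.2444, 0.0262]
orientation: [-0.003, -0.523, 0.852, -0.0]
force: [0.0, 0.4, 0.0]
grip_width: 0.0865
grasp_force: 0.0
```

drive_tool(increments=[[[2.5, 0, 0, 0, 0], [2.5, 0, 0, 0, 0], [2.5, 0, 0, 0, 0], [2.5, 0, 0, 0, 0], [2.5, 0, 0, 0, 0]]], squeeze=40)

```text
t: 2.92
tcp_pos: [0.5333, 0.2453, 0.0296]
orientation: [0.001, -0.523, 0.853, 0.0]
force: [-0.8, 0.2, 0.6]
grip_width: 0.0614
grasp_force: 0.0
```

drive_tool(increments=[[[2.5, 0, 0, 0, 0], [2.5, 0, 0, 0, 0], [2.5, 0, 0, 0, 0], [2.5, 0, 0, 0, 0], [2.5, 0, 0, 0, 0]]])

```text
t: 3.33
tcp_pos: [0.5328, 0.2448, 0.0285]
orientation: [-0.0, -0.522, 0.853, -0.0]
force: [-0.3, 0.0, 0.1]
grip_width: 0.0311
grasp_force: 40.0
```

drive_tool(increments=[[[2.5, 0, 0, 0, 0], [2.5, 0, 0, 0, 0], [2.5, 0, 0, 0, 0], [2.5, 0, 0, 0, 0]]])

```text
t: 3.67
tcp_pos: [0.5328, 0.2448, 0.0285]
orientation: [-0.0, -0.522, 0.853, -0.0]
force: [-0.4, -0.2, -0.5]
grip_width: 0.0307
grasp_force: 40.0
```

The barrel is gripped: 40 N with the opening at 31 mm. Next I'll lift it and carry it to a viewing pose near the fixture.

drive_tool(increments=[[[2.5, 0, 0, -1.5, 0], [2.5, 0, 0, -3.5, 0], [2.5, 0, 0, -6, 0], [2.5, 0, 0, -8.5, 0], [2.5, 0, 0, -11, 0]]])

```text
t: 4.08
tcp_pos: [0.532, 0.2444, 0.1387]
orientation: [-0.001, -0.522, 0.853, 0.0]
force: [0.0, 0.5, -2.8]
grip_width: 0.031
grasp_force: 40.0
```

drive_tool(increments=[[[2.5, 2.4, -1.5, -1.6, 0.7], [2.5, 4.8, -3, -3.2, 1.4], [2.5, 7.2, -4.5, -4.8, 2.1], [2.5, 9.6, -6, -6.4, 2.8], [2.5, 11.9, -7.4, -8, 3.6]]])

```text
t: 4.5
tcp_pos: [0.5438, 0.1038, 0.2185]
orientation: [-0.001, -0.381, 0.925, 0.0]
force: [0.6, -0.8, -2.0]
grip_width: 0.0312
grasp_force: 40.0
```

drive_tool(increments=[[[2.5, 1.8, -2.1, 0, 0.7], [2.5, 3.6, -4.3, 0, 1.4], [2.5, 5.5, -6.4, 0, 2.1], [2.5, 7.3, -8.6, 0, 2.8], [2.5, 9.1, -10.7, 0, 3.6]]])

```text
t: 4.92
tcp_pos: [0.5552, -0.0361, 0.2177]
orientation: [-0.001, -0.232, 0.973, 0.0]
force: [0.2, -0.8, -2.5]
grip_width: 0.0314
grasp_force: 40.0
```

drive_tool(increments=[[[2.5, 1.1, -2.6, 0, 0.7], [2.5, 2.2, -5.2, 0, 1.4], [2.5, 3.2, -7.8, 0, 2.2], [2.5, 4.3, -10.4, 0, 2.9], [2.5, 5.3, -13, 0, 3.7]]])

```text
t: 5.33
tcp_pos: [0.5669, -0.1758, 0.2176]
orientation: [-0.001, -0.072, 0.997, 0.001]
force: [-0.5, 0.2, -2.2]
grip_width: 0.031
grasp_force: 40.0
```

drive_tool(increments=[[[2.5, 0, 0, 0, 0], [2.5, 0, 0, 0, 0], [2.5, 0, 0, 0, 0]]])

```text
t: 5.58
tcp_pos: [0.5672, -0.1744, 0.2177]
orientation: [-0.001, -0.074, 0.997, 0.0]
force: [1.4, -0.1, -2.1]
grip_width: 0.0315
grasp_force: 40.0
```

Run:
```python
from h import *
w=snap('wrist','w3');s=get_state();M=rot(s['orientation']);print(s['t'],s['tcp_pos'],s['q'].round(2),s['force'],np.degrees(np.arctan2(M[1,0],M[0,0])),s['grasp_force'])
cv2.imwrite('pics/w3b.png',cv2.resize(w['image'][:,:,::-1],(800,600),interpolation=cv2.INTER_CUBIC))
```

```text
5.6333 [ 0.56734983 -0.17401687  0.21794487] [-0.03  0.34 -0.08 -0.   -1.16 -1.4 ] [ 0.07373859  0.26984712 -3.38518414] -171.4699313042881 39.99921202936093
```

View pics/w3b.png

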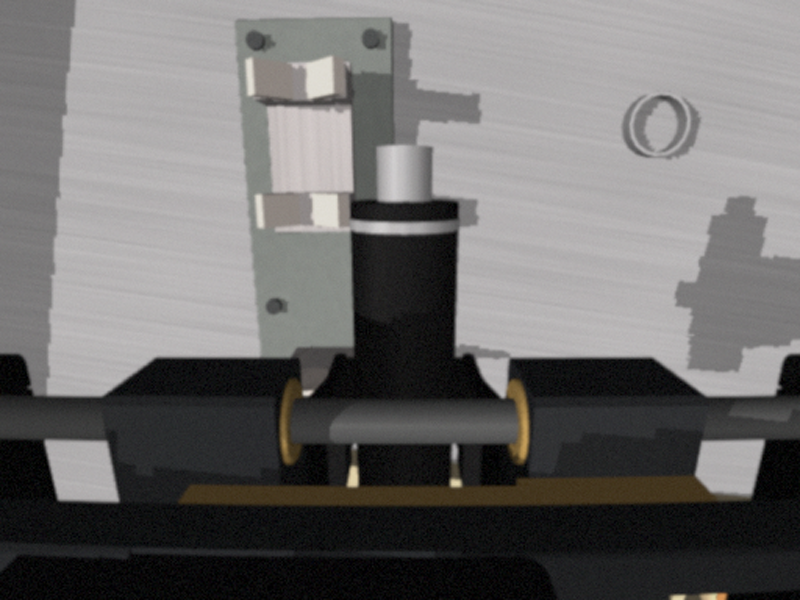

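The V is visible left of the barrel, with the far saddle near (297,78) and the near saddle near (305,210). I'll enlarge it to read edges.

Run:
```python
from h import *
w=load('w3');im=w['image'][:,:,::-1]
cv2.imwrite('pics/c3.png',cv2.resize(im[5:155,145:305],(640,600),interpolation=cv2.INTER_CUBIC))
```

```text
(no output)
```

View pics/c3.png

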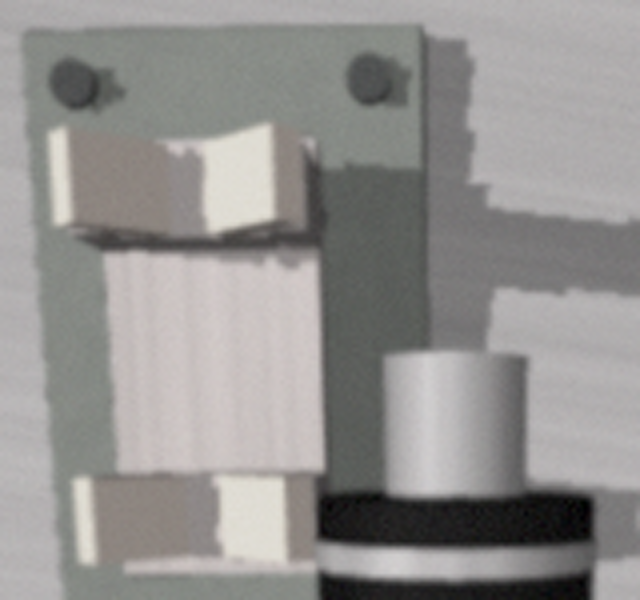

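The inner top edges of the V (z = 0.085) show at x≈70 and 273 on the far saddle, and x≈94 and 288 on the near saddle. I'll solve the seat pose and the in-hand barrel offset from these.

Run:
```python
from h import *
w=load('w3');s=np.array([0.56735,-0.17402,0.21794]);s=get_state()['tcp_pos'];M=rot(get_state()['orientation'])
f=lambda L:[(145+(x+.5)/4-.5,5+(y+.5)/4-.5) for x,y in L]
p=atz(w,f([(68,127),(72,229),(272,124),(275,225),(92,477),(97,563),(287,477),(290,560)]),.085)
print(p.round(4))
print('widths',np.linalg.norm(p[0]-p[2]),np.linalg.norm(p[1]-p[3]),np.linalg.norm(p[4]-p[6]),'lens',np.linalg.norm(p[0]-p[1]),np.linalg.norm(p[2]-p[3]),np.linalg.norm(p[4]-p[5]),np.linalg.norm(p[6]-p[7]))
far=p[:4].mean(0);near=p[4:].mean(0);seat=(far+near)/2;d=near-far;ya=np.arctan2(d[1],d[0])
print('seat',seat,'span',np.linalg.norm(d),'yaw',np.degrees(ya))
# plate
pl=atz(w,f([(22,30),(420,26),(428,340),(55,520)]),.012)
print('plate',pl.round(4),np.linalg.norm(pl[0]-pl[1]),'right edge yaw',np.degrees(np.arctan2(*(pl[2]-pl[1])[[1,0]])),'left',np.degrees(np.arctan2(*(pl[3]-pl[0])[[1,0]])))
# barrel in tool frame: end edge & silhouette at axis height
za=s[2]+.018
g=lambda L:[((x+.5)/1.5625-.5,(y+.5)/1.5625-.5) for x,y in L]
e=atz(w,g([(352,210),(458,210),(356,345),(456,345)]),za)
t=(e-s)@M
print('barrel tool',t.round(4))
a=(t[0]+t[1])/2;b=(t[2]+t[3])/2;print('axis in tool deg',np.degrees(np.arctan2(a[1]-b[1],a[0]-b[0])),a,b)
end=(atz(w,g([(405,201)]),za)-s)@M;endt=(atz(w,g([(405,201)]),za+.016)-s)@M;print('stub end x',end,endt)
print('tool x yaw',np.degrees(np.arctan2(M[1,0],M[0,0])),s)
```

```text
[[ 0.441  -0.2791  0.085 ]
 [ 0.4621 -0.2764  0.085 ]
 [ 0.4342 -0.2345  0.085 ]
 [ 0.455  -0.2314  0.085 ]
 [ 0.5157 -0.2674  0.085 ]
 [ 0.5355 -0.2647  0.085 ]
 [ 0.5093 -0.2223  0.085 ]
 [ 0.5282 -0.2194  0.085 ]]
widths 0.045036778884847445 0.04553278715806852 0.04558387615108972 lens 0.021261210241145547 0.020945376807814314 0.019929981978006984 0.019160535032535838
seat [ 0.48511112 -0.24940371  0.085     ] span 0.07505566207917512 yaw 9.136610267081455
plate [[ 0.4045 -0.3169  0.012 ]
 [ 0.3888 -0.2102  0.012 ]
 [ 0.469  -0.1965  0.012 ]
 [ 0.5345 -0.2976  0.012 ]] 0.10783336378189924 right edge yaw 9.735037585054524 left 8.443476216118789
barrel tool [[ 0.0639 -0.0155 -0.0179]
 [ 0.0639  0.0156 -0.0179]
 [ 0.0222 -0.0154 -0.018 ]
 [ 0.0221  0.0161 -0.018 ]]
axis in tool deg -0.4093892766076898 [ 6.39170328e-02  7.21194251e-05 -1.79254361e-02] [ 0.02214798  0.00037057 -0.01797392]
stub end x [[ 6.64879981e-02  7.11755427e-05 -1.79224390e-02]] [[ 6.71566147e-02  3.52395060e-05 -3.39217003e-02]]
tool x yaw -171.4699313042881 [ 0.56734983 -0.17401687  0.21794487]
```

The measurements agree: the seat is at (0.485,-0.249) with yaw about 8.8°, and the widths match. I'll move over it and descend to about 20 mm above contact.

drive_tool(increments=[[[2.5, 2.3, -1.6, 0, 0], [2.5, 4.6, -3.2, 0, 0], [2.5, 6.9, -4.8, 2, 0], [2.5, 9.1, -6.2, 4, 0], [2.5, 9.1, -6.2, 6, 0]]])

```text
t: 6.05
tcp_pos: [0.4836, -0.25, 0.1584]
orientation: [-0.001, -0.073, 0.997, 0.0]
force: [0.2, 0.2, -2.3]
grip_width: 0.0311
grasp_force: 40.0
```

drive_tool(increments=[[[2.5, 0, 0, 2, 0], [2.5, 0, 0, 4, 0], [2.5, 0, 0, 5.5, 0], [2.5, 0, 0, 6.5, 0], [2.5, 0, 0, 6.5, 0]]])

```text
t: 6.47
tcp_pos: [0.4857, -0.2481, 0.0915]
orientation: [-0.002, -0.075, 0.997, 0.001]
force: [0.5, 0.2, -3.2]
grip_width: 0.0311
grasp_force: 40.0
```

drive_tool(increments=[[[2.5, 0, 0, 0, 0], [2.5, 0, 0, 0, 0], [2.5, 0, 0, 0, 0], [2.5, 0, 0, 0, 0]]])

```text
t: 6.8
tcp_pos: [0.4876, -0.2495, 0.0946]
orientation: [0.001, -0.074, 0.997, -0.0]
force: [0.0, 0.2, -2.7]
grip_width: 0.0309
grasp_force: 40.0
```

Run:
```python
from h import *
w=snap('wrist','w4');s=get_state();M=rot(s['orientation']);print(s['t'],s['tcp_pos'],s['force'],np.degrees(np.arctan2(M[1,0],M[0,0])),M.round(3)[2],'delta tool',M.T@(np.array([.4869,-.2491,.067])-s['tcp_pos']))
cv2.imwrite('pics/w4b.png',cv2.resize(w['image'][:,:,::-1],(800,600),interpolation=cv2.INTER_CUBIC))
```

```text
6.85 [ 0.48745373 -0.24945389  0.09447363] [-0.32434667  0.5169751  -1.87774126] -171.5026350027807 [-0.002 -0.001 -1.   ] delta tool [0.00054202 0.00044868 0.02747248]
```

View pics/w4b.png

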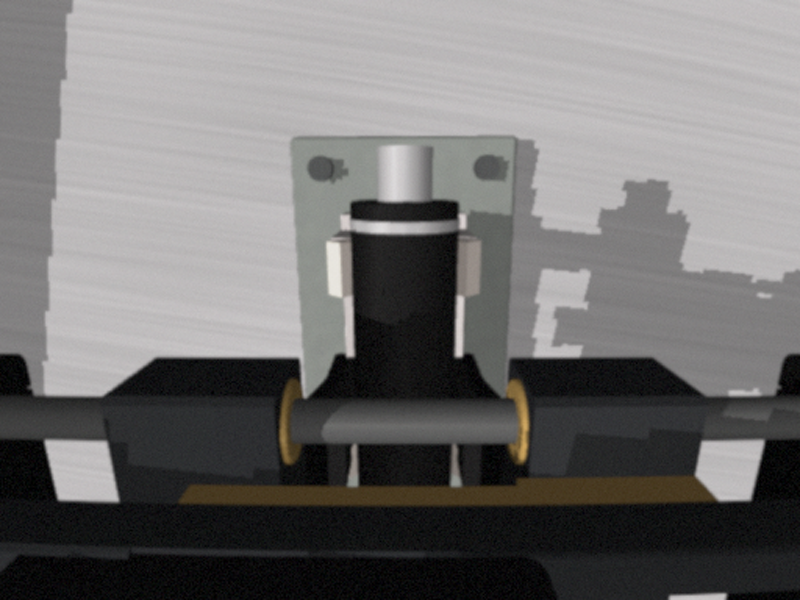

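The saddle edges at 327 and 481 are centred at 404, and the barrel is centred at 405, so it is well aligned. I'll lower it to contact and watch the force.

drive_tool(increments=[[[2.5, 0, 0, 0.8, 0], [2.5, 0, 0, 1.5, 0], [2.5, 0, 0, 2.1, 0], [2.5, 0, 0, 2.5, 0], [2.5, 0, 0, 2.5, 0]]])

```text
t: 7.27
tcp_pos: [0.4863, -0.2495, 0.0676]
orientation: [-0.001, -0.074, 0.997, 0.0]
force: [-0.0, 0.1, -2.1]
grip_width: 0.0311
grasp_force: 40.0
```

drive_tool(increments=[[[2.5, 0, 0, 0.1, 0], [2.5, 0, 0, 0.2, 0], [2.5, 0, 0, 0.3, 0], [2.5, 0, 0, 0.3, 0], [2.5, 0, 0, 0.3, 0]]])

```text
t: 7.68
tcp_pos: [0.487, -0.2495, 0.0661]
orientation: [0.0, -0.074, 0.997, -0.0]
force: [-2.7, -0.3, 3.5]
grip_width: 0.0308
grasp_force: 40.0
```

drive_tool(increments=[[[2.5, 0, 0, 0, 0], [2.5, 0, 0, 0, 0], [2.5, 0, 0, 0, 0]]])

```text
t: 7.93
tcp_pos: [0.487, -0.2495, 0.0658]
orientation: [0.0, -0.074, 0.997, -0.0]
force: [-2.5, -0.1, 4.7]
grip_width: 0.0314
grasp_force: 40.0
```

drive_tool(increments=[[[2.5, 0, 0, 0.1, 0], [2.5, 0, 0, 0.2, 0], [2.5, 0, 0, 0.3, 0], [2.5, 0, 0, 0.3, 0], [2.5, 0, 0, 0.3, 0]]])

```text
t: 8.35
tcp_pos: [0.487, -0.2495, 0.0628]
orientation: [-0.0, -0.074, 0.997, -0.0]
force: [-3.0, 0.5, 5.6]
grip_width: 0.031
grasp_force: 40.0
```

drive_tool(increments=[[[2.5, 0, 0, 0, 0], [2.5, 0, 0, 0, 0], [2.5, 0, 0, 0, 0], [2.5, 0, 0, 0, 0]]])

```text
t: 8.68
tcp_pos: [0.487, -0.2495, 0.0629]
orientation: [0.0, -0.074, 0.997, -0.0]
force: [-3.1, 0.2, 7.1]
grip_width: 0.0313
grasp_force: 40.0
```

Run:
```python
from h import *
s=get_state();M=rot(s['orientation'])
F=[];Z=[];Tq=[]
for i in range(8):
    read_camera('wrist');s=get_state();F.append(s['force']);Z.append(s['tcp_pos']);Tq.append(s['torque'])
print(s['t'],np.mean(F,0),np.std(F,0),'tool',M.T@np.mean(F,0),np.mean(Z,0),np.mean(Tq,0),M.T@np.mean(Tq,0),np.degrees(np.arctan2(M[1,0],M[0,0])),M[2])
```

```text
9.0833 [-2.7286213   0.13834474  6.19776734] [0.33639396 0.6013677  0.62422804] tool [ 2.67795097  0.53867101 -6.19800335] [ 0.48697622 -0.24952769  0.06286437] [0.06352006 0.72377895 0.09872469] [-0.169908    0.706386   -0.09893139] -171.49176214836092 [-2.78220802e-05 -2.99309438e-04 -9.99999955e-01]
```

drive_tool(increments=[[[2.5, 0, 0, 0.1, 0], [2.5, 0.05, 0, 0.2, 0], [2.5, 0.05, 0, 0.25, 0], [2.5, 0.05, 0, 0.25, 0], [2.5, 0.05, 0, 0.25, 0]]])

```text
t: 9.5
tcp_pos: [0.487, -0.2496, 0.0607]
orientation: [0.001, -0.074, 0.997, -0.0]
force: [-2.9, 0.9, 8.3]
grip_width: 0.0307
grasp_force: 40.0
```

drive_tool(increments=[[[2.5, 0, 0, 0, 0], [2.5, 0, 0, 0, 0], [2.5, 0, 0, 0, 0], [2.5, 0, 0, 0, 0]]])

```text
t: 9.83
tcp_pos: [0.487, -0.2496, 0.0608]
orientation: [0.001, -0.074, 0.997, -0.0]
force: [-2.7, 0.4, 7.9]
grip_width: 0.0312
grasp_force: 40.0
```

Run:
```python
from h import *
s=get_state();M=rot(s['orientation'])
F=[];Z=[];Tq=[];C=[]
for i in range(8):
    w=snap('wrist','w5');C.append(cloud(w)[138:218,245:273]);s=get_state();F.append(s['force']);Z.append(s['tcp_pos']);Tq.append(s['torque'])
print(s['t'],np.mean(F,0),'tool',M.T@np.mean(F,0),np.mean(Z,0),M.T@np.mean(Tq,0),s['grasp_force'])
q=(np.median(C,0)-s['tcp_pos'])@M   # tool coords
x=q[...,0].mean(1);z=np.sort(q[...,2],1)[:,:8].mean(1)
ok=np.abs(z+.034)<.008;print(ok.sum(),x[ok][[0,-1]],z[ok][[0,-1]],'pitch deg',np.degrees(np.polyfit(x[ok],z[ok],1)[0]),z[ok].mean())
d=snap('side','d5');cv2.imwrite('pics/d5b.png',cv2.resize(d['image'][200:384,220:400][:,:,::-1],(587,600),interpolation=cv2.INTER_CUBIC))
```

```text
10.2333 [-3.0672207   0.96964568  7.54151301] tool [ 2.88145652  1.40825913 -7.54562712] [ 0.48698874 -0.24957989  0.06078184] [-0.3873511   0.6234632  -0.10883521] 40.01208752888488
80 [0.06310835 0.02897255] [-0.03414636 -0.0340578 ] pitch deg -0.4418832727731916 -0.03423407817380767
```

View pics/d5b.png

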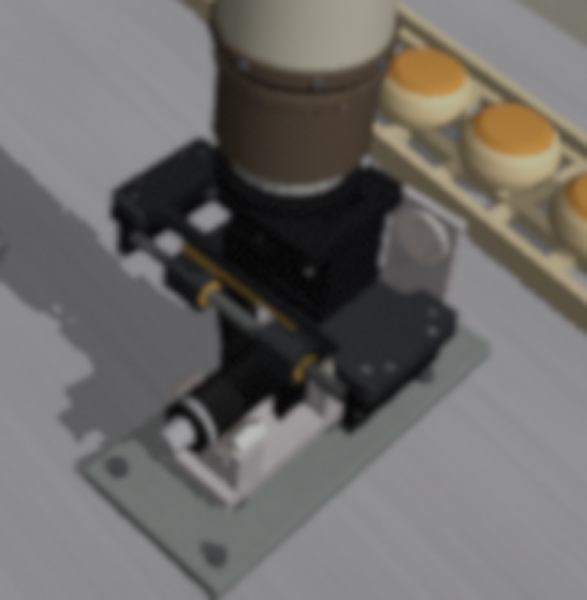

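The barrel sits square in the V, with the lens to the mirror, the load at about 10 N (roughly 6.3 mm of sink) and a side force of 1.4 N. I'm handing it in.

```bash
python3 -c "
from h import *
print(ctrl.finish_job())"
```

```text
the job is handed in; nothing more can be done
None
```

I laid the barrel in the V with its lens to the mirror post and handed the job in while still gripping it at 40 N; force and height readings put the cradle about 6 mm down with both sides of the V loaded, but the hand-in returned no verdict.

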